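# Swing the drip hook over the saucer and hang up the tea infuser

### The job

Turn the brass swivel hook of the drip stand, gently, all the way round to its stop on the side where the white saucer lies (not the side of the tea light). Then hang the tea infuser by its wire eye on the hook, so that it hangs free over the saucer and the hook is still against that stop. Do not force the stand, and leave the other things where they are.

Things in the scene. Friction and masses are not known exactly. Their poses are not given: they have to be found in the camera images.
- stand: Drip stand, fixed: dark round foot 76 mm in diameter, post 14 mm thick, and on top a brass hook that turns about the post's axis. Origin at the centre of the foot's underside, on that axis; z up, -x is its front. Rigid stops, light bearing: never load the stand or its hook with more than 20 N, with fingers or infuser. Push the rod sideways to turn it (0.12 N m, about 2 N at 65 mm); it stays where left.
- hook_level (a point): Point on the stand's axis at the height of the hook rod's centre line, 160 mm up; axes as the stand (it does not turn). The rod, 7 mm thick, runs level out to 64 mm from the axis, dips to a seat at 85 mm (top of the rod there 1.5 mm below this point), rises to a tip at 104 mm (its top 11.5 mm above). The hub's top is 11 mm above this point.
- swivel (a joint): Hook angle against its stop collar, rad, growing anticlockwise from above; stops at +1.50 and -1.50. The collar is clamped by hand, up to 0.2 rad off true either way (unmeasured, constant). Were it true, 0 would point the hook along the stand's -x and +1.50 nearly along its -y. So the hook's real direction must be found by touch or by eye.
- infuser: Steel tea infuser, 153 mm tall, about 130 g, standing upright on the worktop. Origin at the centre of its underside, z up. Basket 40 mm in diameter (lid 44 mm) up to 52 mm; above it a wire eye, a neck 6 mm thick and a red grip paddle. Hung properly, the eye's peak rests in the seat of the hook and the underside is about 60 mm above the worktop.
- infuser_eye (a point): Peak of the eye's opening, on the infuser's axis 99 mm above its underside; axes as the infuser. The wire, 6 mm thick, lies in the y-z plane, so the hook passes through along x. The opening is 24 mm wide and reaches 37 mm down from this point; its top is roof-shaped, full width from 9 to 33 mm below the peak.
- infuser_grip (a point): Centre of the red grip paddle, on the infuser's axis 138 mm above its underside; axes as the infuser. The paddle is 10 mm thick along x, 22 mm wide along y, 30 mm high.
- saucer: White round drip saucer, 84 mm in diameter, 12 mm high, fixed, origin at the centre of its underside; it lies 85 mm from the stand's axis on one side of the stand, in the direction of that side's stop if the collar were clamped true.
- tealight: Small tea light, 38 mm in diameter, 15 mm high, fixed, on the other side of the stand. Origin under its centre.
- can: Orange drinks can, 66 mm in diameter, 114 mm high, standing; origin under its centre. Bystander.
- mug: Dark grey mug, 106 mm high, 88 mm in diameter, standing; origin under it. Bystander.
- pea_tin: Short green and gold food tin, 75 mm in diameter, 58 mm high, standing; origin under its centre. Bystander.
- fork: Steel fork, 204 mm long, lying on the worktop's front edge; origin under its middle. Bystander.
There are look-alikes about, which are no part of the job. Leave any green look-alike of the infuser alone.

How it is judged:
By the outcome, as a careful person would: the job done as asked, in the order asked, and still so for the second after the job is handed in, with the robot touching nothing.
It also fails if it takes over 69 s, if anything falls off the work surface, if the arm or the gripper's body presses on something with over 40 N, if the wrist force passes 120 N, or if a joint passes its speed limit or range.

### The arm

A 7-joint arm with a two-finger parallel gripper is mounted at the origin on a cart in front of the work surface, level with it; the furniture and walls round the work are solid. World frame = base frame: x ahead of the robot, y to its left, z up, the work surface at z = 0. Lengths are in m, angles in degrees, forces in N, time in s.
With the tool pointing down it reaches from about 0.425 to 1.025 m from the base axis. Payload 9.4 kg.
Tool frame: the origin (TCP) lies midway between the tips of the shut fingers; the grasp point (between the pads) lies 19 mm behind it; z points along the fingers, y is the line along which they close (so a half turn about z gives the same grasp; the last joint's range is limited). The gripper opens to 93 mm and grips with 3 to 60 N. Pads are 15 mm wide; open, the fingers measure 128 mm over their backs; the gripper's body (75 mm by 188 mm) begins 65 mm behind the grasp point.
Start: joints at [-73.722, 34.337, -0.143, 91.639, 0.103, 54.024, -4.572], TCP at [0.256, 0.678, 0.219] pointing down, gripper open.
Joint ranges: [-147.43, 147.43], [-19.82, 112.94], [-74.19, 73.91], [6.32, 146.72], [-59.91, 239.91], [6.04, 106.73], [-150.56, 150.56]. Speed limits (degrees/s): [127.2, 127.2, 172.46, 172.46, 180, 180, 180].

### API

Orientations are given as a 3x3 rotation matrix whose columns are the frame's x, y, z axes.
In Python, from bench import manip gives the robot as it stands.
- The arm moves only by the shell command python3 -m crank 'ROWS' [OPENING] [FORCE]. ROWS is JSON, a list of rows, each a list of 2 entries, a list of its own where there are three numbers: the shift along the tool's x, y, z in m, then the turn about the tool's z in rad. A call has 1 to 12 rows; each row is the pose to reach, as a shift and turn from the pose commanded when the call began, along the tool's axes at that moment; what a row does not reach only later rows make up. A row lasts 1/10 s, in which the tool goes at most 50 mm and 8.59 degrees, less where a joint would pass 70% of its speed; a pose out of reach is approached as far as the arm can. A call with a gripper value outside its range is refused whole. OPENING is the closure in counts, from 0 (fully open) to 255 (shut), set as the call begins (- or left out, the last holds). The fingers move at their own pace and stop on an object; FORCE is the grip in N (left out, the last holds). Time passes only in rows, so rows that repeat a pose let the fingers close. It gives the time, the measured TCP pose, the force, the opening and the grip force at its end, in the units of the state.
- manip.sense(): the state, without advancing time (a new reading comes with each control period).
- manip.grab_frame(name): name is "scene" or "side" or "wrist"; returns the picture (480x640x3 uint8, red, green, blue); there is no depth.
- manip.camera_params(name): a dict with "fx", "fy", "cx", "cy" (pixels), "dist" ([k1, k2, p1, p2, k3] as OpenCV has them; the pictures are not rectified), "R" (3x3) and "t" (3): a world point X has camera coordinates R X + t. Camera axes: x right, y down, z forward; pixel columns grow to the right and rows downward; lengths in m; the calibration is good to about 2 mm. A picture is of the moment at which its call begins: read the wrist's pose just before it. camera_params takes no time and is no camera call; for the wrist camera it gives the pose at the moment of the call.
- manip.job_done(): hands the job in; it is judged then, once.
Trained networks look in the newest picture that a camera, given by its name, has taken for a name from the list of things; names that differ only in an ending like _2 or _b are one class to them, and where a whole thing is asked for, a point or a joint stands for the part that bears it (a point fixed in the world has none). Each returns a list of dicts, best first, with "conf" (0 to 1); they miss things now and then, are a little off and sometimes report something else, mostly with a low value. They report only what shows in the picture. A call takes as long as a camera call. They do not tell look-alikes from the thing itself.
- manip.look_for(camera, query): "rect" ([left, top, right, bottom] in pixels, round what is visible of it).
- manip.spot_point(camera, query): "location" ([row, column] in pixels: a listed point, or the origin of a listed thing).
The state is a dict: "time": time; "joints": joint angles; "qvel": joint speeds; "joint_efforts": joint torques, N m; "tcp_pos": TCP position; "ee_rot": TCP orientation; "ft_force": force on the tool from outside, world axes, zero at the start; "wrist_torque": the same for the moment, N m; "width": finger opening in m; "grip_force": force on a finger pad.
Only numpy, scipy, OpenCV 4.12 (cv2) and the standard library are available. Lean on these libraries where they do the work, as an engineer would, in place of code of your own. Each camera call takes 0.05 s, during which the arm holds its last target. There are 200 camera calls.

## Working session

There is one attempt and no reset: what is moved stays moved. The work goes in short steps, Python scripts to look and compute and a shell command to move; the robot and the scene stay as the last step left them, time stands still between calls to the robot, and variables do not carry over. Pictures are saved under pics/ and viewed, at most 13 in all, crops included, and the job is handed in when it is done.

```bash
mkdir -p pics
cat > h.py <<'E'
from bench import manip
import numpy as np, cv2
def cam(n):
    p=manip.camera_params(n); K=np.array([[p['fx'],0,p['cx']],[0,p['fy'],p['cy']],[0,0,1.]])
    return K,np.array(p['dist'],float),np.array(p['R'],float),np.array(p['t'],float)
def ray(n,rc,c=None):
    K,d,R,t=c or cam(n)
    u=cv2.undistortPoints(np.array([[[rc[1],rc[0]]]],float),K,d)[0,0]
    v=R.T@np.array([u[0],u[1],1]); return -R.T@t, v/np.linalg.norm(v)
def atz(n,rc,z,c=None):
    o,v=ray(n,rc,c); return o+v*(z-o[2])/v[2]
def tri(rs):
    A=0;b=0
    for o,v in rs:
        P=np.eye(3)-np.outer(v,v);A=A+P;b=b+P@o
    X=np.linalg.solve(A,b); return X,[np.linalg.norm(np.cross(X-o,v)) for o,v in rs]
def proj(n,X,c=None):
    K,d,R,t=c or cam(n)
    return cv2.projectPoints(np.array(X,float).reshape(-1,1,3),cv2.Rodrigues(R)[0],t,K,d)[0][:,0]
def save(n,f):
    im=manip.grab_frame(n); cv2.imwrite('pics/'+f,im[:,:,::-1]); return im
E
python3 - <<'E'
from h import *
np.set_printoptions(precision=4,suppress=True)
for n in('scene','side','wrist'): save(n,n+'0.png')
for n in('scene','side'):
    o,_=ray(n,(240,320)); print(n,'cam at',o)
    for q,z in[('stand',0),('hook_level',.16),('infuser',0),('infuser_eye',.099),('infuser_grip',.138),('saucer',0),('tealight',0),('can',0),('mug',0),('pea_tin',0),('fork',0)]:
        for r in manip.spot_point(n,q)[:3]:
            print(n,q,round(r['conf'],2),np.round(r['location']),atz(n,r['location'],z)[:2])
s=manip.sense();print(s['tcp_pos'],s['ee_rot'],s['time'],s['ft_force'])
a=cv2.imread('pics/scene0.png')
E
```

```text
scene cam at [ 0.0186 -0.648   0.9674]
scene stand 0.72 [292. 314.] [0.4735 0.0333]
scene stand 0.16 [343. 416.] [ 0.5748 -0.2195]
scene hook_level 0.95 [248. 312.] [0.4663 0.0289]
scene infuser 0.9 [219. 226.] [0.4219 0.3974]
scene infuser 0.61 [246. 310.] [0.5553 0.1724]
scene infuser 0.57 [231. 253.] [0.4595 0.3086]
scene infuser_eye 0.88 [194. 219.] [0.4128 0.3902]
scene infuser_eye 0.64 [203. 249.] [0.4578 0.3095]
scene infuser_grip 0.62 [180. 217.] [0.4166 0.3996]
scene infuser_grip 0.58 [193. 247.] [0.4527 0.3032]
scene saucer 0.69 [274. 288.] [0.4547 0.1201]
scene saucer 0.54 [204. 249.] [0.5056 0.4153]
scene tealight 0.76 [312. 333.] [ 0.4761 -0.0414]
scene can 0.84 [377. 365.] [ 0.4288 -0.2208]
scene can 0.53 [273. 290.] [0.4594 0.1205]
scene can 0.34 [314. 333.] [ 0.4721 -0.0465]
scene mug 0.93 [212. 292.] [0.5905 0.316 ]
scene pea_tin 0.76 [342. 418.] [ 0.5809 -0.2195]
scene fork 0.55 [313. 284.] [0.3804 0.0213]
side cam at [-0.2768 -0.6734  0.6681]
side stand 0.74 [221. 316.] [0.7016 0.2608]
side stand 0.65 [287. 318.] [0.4742 0.0393]
side stand 0.38 [316. 450.] [ 0.5759 -0.2247]
side infuser 0.74 [242. 195.] [0.4118 0.3987]
side infuser 0.59 [249. 238.] [0.4637 0.296 ]
side infuser 0.43 [225. 268.] [0.6005 0.3389]
side infuser_eye 0.79 [208. 191.] [0.4036 0.3877]
side infuser_eye 0.69 [211. 231.] [0.4588 0.3052]
side infuser_grip 0.63 [192. 191.] [0.4108 0.389 ]
side infuser_grip 0.6 [198. 233.] [0.4564 0.2909]
side saucer 0.93 [276. 286.] [0.4591 0.1222]
side saucer 0.72 [349. 405.] [ 0.4306 -0.2203]
side saucer 0.48 [221. 316.] [0.7025 0.2624]
side tealight 0.52 [302. 350.] [ 0.479  -0.0474]
side can 0.7 [351. 406.] [ 0.4254 -0.2252]
side mug 0.57 [224. 274.] [0.6131 0.3314]
side fork 0.87 [311. 298.] [0.3813 0.0067]
[0.256  0.6783 0.2186] [[-0.9356  0.353   0.0001]
 [ 0.353   0.9356 -0.    ]
 [-0.0001 -0.     -1.    ]] 1.25 [0.6893 0.8178 0.806 ]
```

View pics/scene0.png

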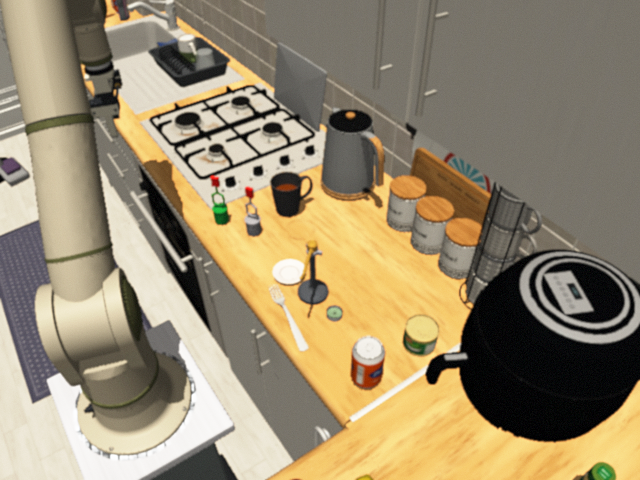

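View pics/side0.png

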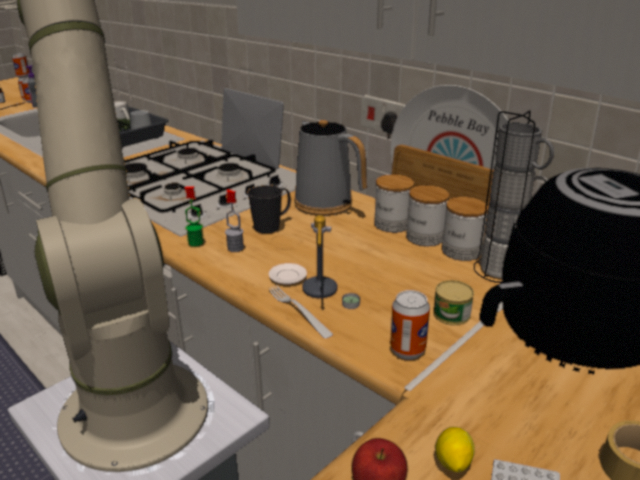

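The infuser look-alikes are the green one at scene (219,226) and the steel one at scene (231,253). I choose the steel one, at about (0.46, 0.305). I'll check it and the hook in a close crop.

Run:
```python
from h import *
np.set_printoptions(precision=4,suppress=True)
a=cv2.imread('pics/scene0.png');b=cv2.imread('pics/side0.png')
f=lambda i,r,c,h,w:cv2.resize(i[r:r+h,c:c+w],(400,300),interpolation=cv2.INTER_CUBIC)
cv2.imwrite('pics/crop1.png',np.vstack([np.hstack([f(a,225,265,90,120),f(b,205,270,90,120)]),np.hstack([f(a,175,200,66,88),f(b,180,175,66,88)])]))
for n in('scene','side'):
    R=cam(n)
    print(n,proj(n,[[.474,.035,.16]]))
A=tri([ray('scene',(203,249)),ray('side',(211,231))]);B=tri([ray('scene',(193,247)),ray('side',(198,233))]);C=tri([ray('scene',(231,253)),ray('side',(249,238))]);print(A,B,C)
```

```text
scene [[313.3483 244.8759]]
side [[319.5463 220.5302]]
(array([0.4588, 0.3068, 0.0999]), [np.float64(0.0016476546899638516), np.float64(0.0016476546899639245)]) (array([0.4545, 0.2948, 0.1402]), [np.float64(0.005475928863967827), np.float64(0.005475928863967904)]) (array([0.46  , 0.2985, 0.0034]), [np.float64(0.00580094780690803), np.float64(0.005800947806908112)])
```

View pics/crop1.png

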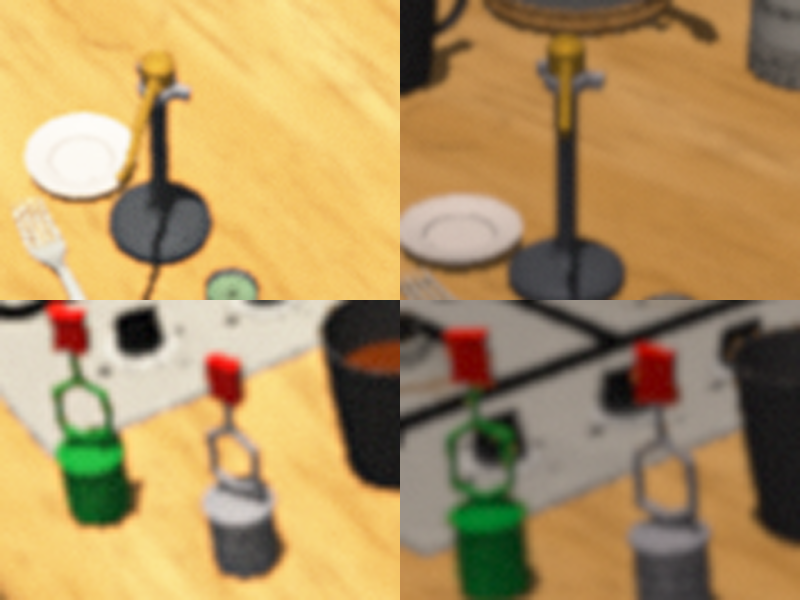

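Bottom row of the crop: the steel infuser with its red paddle and eye is on the right, and the green look-alike is on the left. Top row: the brass hook runs from the hub at scene (312,246) to its tip at about (302,279), so it points towards −x −y. It has to turn clockwise (from above) to reach the saucer. I'll go above the infuser for a close look on the way.

```bash
cat >> h.py <<'E'
def go(x,y,z,az=None):
    s=manip.sense();R=np.array(s['ee_rot']);d=R.T@(np.array([x,y,z])-s['tcp_pos'])
    a0=np.degrees(np.arctan2(R[1,1],R[0,1])); t=0 if az is None else np.radians((a0-az+180)%360-180)
    return np.round(d,4).tolist(),round(float(t),3)
E
python3 -c "
from h import *
print(go(.44,.25,.34,43))
print(atz('scene',(279,302),.165))"
python3 -m crank '[[[-0.323,-0.335,-0.12],0.46],[[-0.323,-0.335,-0.12],0.46],[[-0.323,-0.335,-0.12],0.46],[[-0.323,-0.335,-0.12],0.46],[[-0.323,-0.335,-0.12],0.46],[[-0.323,-0.335,-0.12],0.46],[[-0.323,-0.335,-0.12],0.46],[[-0.323,-0.335,-0.12],0.46],[[-0.323,-0.335,-0.12],0.46],[[-0.323,-0.335,-0.12],0.46],[[-0.323,-0.335,-0.12],0.46],[[-0.323,-0.335,-0.12],0.46]]' 255 10
python3 - <<'E'
from h import *
np.set_printoptions(precision=4,suppress=True)
s=manip.sense();print(s['tcp_pos'],s['joints'],s['qvel'])
c=cam('wrist');save('wrist','w1.png');print(ray('wrist',(240,320),c))
for q,z in[('stand',0),('hook_level',.16),('infuser',0),('infuser_eye',.099),('infuser_grip',.138),('saucer',0)]:
    for r in manip.spot_point('wrist',q)[:3]:
        print(q,round(r['conf'],2),np.round(r['location']),atz('wrist',r['location'],z,c)[:2])
E
```

```text
([-0.3234, -0.3357, -0.1213], 0.459)
[ 0.39567863 -0.03852733  0.165     ]
time: 2.45
tcp_pos: [0.44, 0.2508, 0.339]
ee_rot: [[-0.681, 0.733, 0.001], [0.733, 0.681, 0.001], [0.0, 0.001, -1.0]]
ft_force: [-0.2, 0.5, -0.5]
width: 0.0026
grip_force: 0.0
[0.44   0.2508 0.339 ] [-46.5926  11.6028  12.8486 111.6132  -3.0854  57.0508  10.5759] [-1.457   1.0012 -1.468  -0.0467 -0.2221 -0.2231 -0.1998]
(array([0.3825, 0.3132, 0.5058]), array([ 0.2172, -0.2239, -0.9501]))
stand 0.85 [295. 238.] [0.4654 0.0396]
infuser 0.94 [ 93. 372.] [0.4089 0.3921]
infuser_eye 0.7 [ 84. 390.] [0.411  0.3952]
infuser_eye 0.67 [182. 362.] [0.463  0.3019]
infuser_grip 0.64 [183. 366.] [0.4593 0.3046]
infuser_grip 0.51 [337. 208.] [0.4514 0.0448]
saucer 0.59 [259. 267.] [0.4591 0.117 ]
saucer 0.28 [297. 236.] [0.465  0.0332]
```

View pics/w1.png

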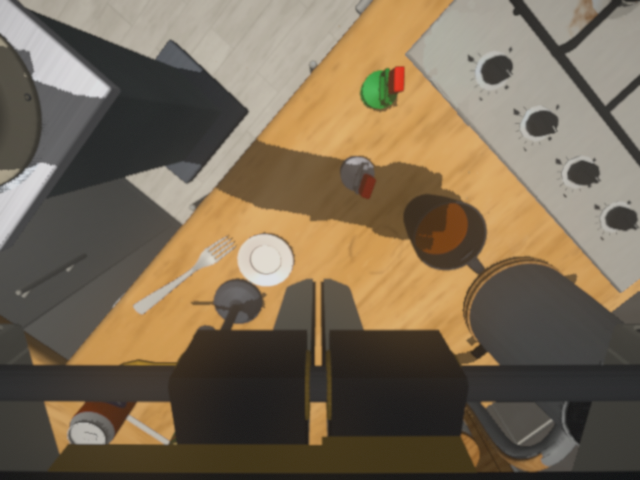

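The wrist view shows the steel infuser at about (357,173), the green one at (380,90), the saucer at (266,259) and the stand foot at (238,300). Together the cameras give the stand axis at about (0.470, 0.036), the hook at an azimuth of about 225°, and the saucer at about 98°. I'll go down on the far side of the rod.

```bash
python3 -c "
from h import *
print(go(.459,-.021,.24,45))"
```

```text
([-0.2125, -0.1718, 0.0984], -0.034)
```

```bash
python3 -m crank '[[[-0.2125,-0.172,0.06],-0.034],[[-0.2125,-0.172,0.06],-0.034],[[-0.2125,-0.172,0.06],-0.034],[[-0.2125,-0.172,0.06],-0.034],[[-0.2125,-0.172,0.06],-0.034],[[-0.2125,-0.172,0.06],-0.034],[[-0.2125,-0.172,0.098],-0.034],[[-0.2125,-0.172,0.098],-0.034]]'
python3 - <<'E'
from h import *
np.set_printoptions(precision=4,suppress=True)
c=cam('wrist');save('wrist','w2.png')
for q,z in[('stand',0),('hook_level',.16)]:
    for r in manip.spot_point('wrist',q)[:3]:
        print(q,round(r['conf'],2),np.round(r['location']),atz('wrist',r['location'],z,c)[:2])
print(proj('wrist',[[.47,.036,.171],[.396,-.038,.165],[.47,.036,0]],c))
print(go(.459,-.021,.145,45))
E
```

```text
time: 3.6
tcp_pos: [0.457, -0.0223, 0.238]
ee_rot: [[-0.705, 0.709, -0.006], [0.709, 0.705, -0.001], [0.003, -0.005, -1.0]]
ft_force: [-0.6, 0.1, 0.5]
width: -0.0001
grip_force: 0.0
stand 0.78 [175. 359.] [0.4686 0.032 ]
hook_level 0.79 [205. 386.] [0.47   0.0335]
[[392.2029 206.4041]
 [239.1315 204.9069]
 [362.7042 173.493 ]]
([0.0002, -0.0001, 0.0963], -0.0)
```

View pics/w2.png

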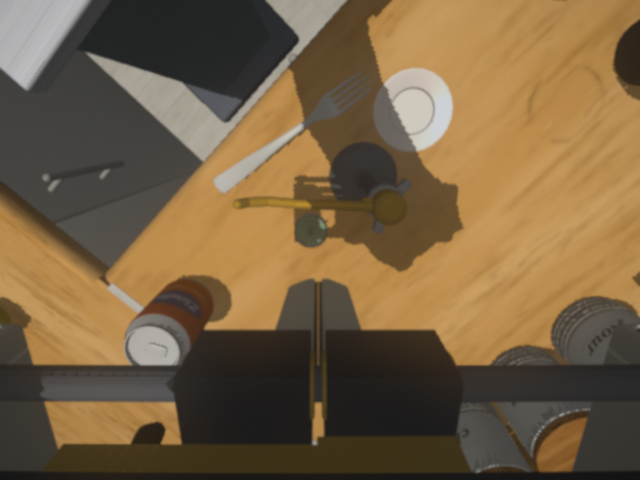

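The hub is at (391,207) and the rod tip at (238,203), right where the estimate (az 225°) projects them. I'll descend, then push along an arc.

```bash
python3 -m crank '[[[0,0,0.045],0],[[0,0,0.094],0],[[0,0,0.094],0],[[0,0,0.094],0]]'
cat >> h.py <<'E'
AX=np.array([.470,.0355])
def arc(ths,r=.048,off=.011,z=None):
    z=z or manip.sense()['tcp_pos'][2]
    for th in ths:
        a=np.radians(th);u=np.array([np.cos(a),np.sin(a)]);p=AX+r*u+off*np.array([-u[1],u[0]])
        d,t=go(p[0],p[1],z,th-180); print('[[%.3f,%.3f,%.3f],%.3f],'%(*d,t),end='')
    print()
E
python3 -c "
from h import *
arc([225,222]+list(range(217,167,-5)))"
```

```text
time: 4.15
tcp_pos: [0.4592, -0.0214, 0.1476]
ee_rot: [[-0.707, 0.708, -0.001], [0.708, 0.707, 0.0], [0.001, -0.001, -1.0]]
ft_force: [0.2, -0.7, 0.1]
width: 0.0003
grip_force: 0.0
[[0.022,-0.000,0.000],-0.001],[[0.024,-0.001,0.000],0.052],[[0.028,-0.001,0.000],0.139],[[0.033,-0.001,0.000],0.226],[[0.037,-0.001,0.000],0.313],[[0.041,-0.001,0.000],0.401],[[0.045,0.000,0.000],0.488],[[0.050,0.002,0.000],0.575],[[0.053,0.003,0.000],0.662],[[0.057,0.005,0.000],0.750],[[0.061,0.007,0.000],0.837],[[0.064,0.010,0.000],0.924],
```

```bash
python3 -m crank '[[[0.01,0,0.002],0],[[0.018,0,0.002],0],[[0.022,0,0.002],0],[[0.024,-0.001,0.002],0.052],[[0.028,-0.001,0.002],0.139],[[0.033,-0.001,0.002],0.226],[[0.037,-0.001,0.002],0.313],[[0.041,-0.001,0.002],0.401],[[0.045,0,0.002],0.488],[[0.05,0.002,0.002],0.575]]'
python3 -c "
from h import *
arc(range(185,125,-5))"
```

```text
time: 5.15
tcp_pos: [0.4266, 0.0149, 0.1459]
ee_rot: [[-0.203, 0.979, 0.005], [0.979, 0.203, 0.0], [-0.001, 0.005, -1.0]]
ft_force: [3.8, -2.7, 1.0]
width: 0.0007
grip_force: 2.0
[[0.006,-0.002,-0.000],0.118],[[0.010,-0.003,-0.000],0.205],[[0.015,-0.003,-0.000],0.292],[[0.019,-0.002,-0.000],0.379],[[0.023,-0.001,-0.000],0.467],[[0.027,0.000,-0.000],0.554],[[0.031,0.002,-0.000],0.641],[[0.035,0.004,-0.000],0.728],[[0.039,0.006,0.000],0.816],[[0.042,0.008,0.000],0.903],[[0.045,0.011,0.000],0.990],[[0.048,0.014,0.000],1.078],
```

```bash
python3 -m crank '[[[0.006,-0.002,0],0.118],[[0.010,-0.003,0],0.205],[[0.015,-0.003,0],0.292],[[0.019,-0.002,0],0.379],[[0.023,-0.001,0],0.467],[[0.027,0,0],0.554],[[0.031,0.002,0],0.641],[[0.035,0.004,0],0.728],[[0.039,0.006,0],0.816],[[0.042,0.008,0],0.903],[[0.045,0.011,0],0.99]]'
python3 -c "
from h import *
arc([130,127,124,121,119,117,115,113,111,109,107,105])"
```

```text
time: 6.25
tcp_pos: [0.426, 0.0614, 0.1454]
ee_rot: [[0.707, 0.708, 0.001], [0.708, -0.707, 0.001], [0.001, -0.0, -1.0]]
ft_force: [-0.7, -3.8, 0.7]
width: 0.0004
grip_force: 1.6
[[0.006,0.001,0.000],0.088],[[0.009,0.000,0.000],0.140],[[0.011,0.000,0.000],0.193],[[0.014,0.000,0.000],0.245],[[0.015,0.000,0.000],0.280],[[0.017,0.000,0.000],0.315],[[0.019,0.001,0.000],0.350],[[0.021,0.001,0.000],0.385],[[0.022,0.001,0.000],0.420],[[0.024,0.002,0.000],0.455],[[0.026,0.002,0.000],0.489],[[0.027,0.002,0.000],0.524],
```

```bash
python3 -m crank '[[[0.003,0.0,0],0.045],[[0.006,0.001,0],0.088],[[0.009,0,0],0.14],[[0.011,0,0],0.193],[[0.014,0,0],0.245]]'
python3 -m crank '[[[0.0015,0,0],0.035],[[0.003,0,0],0.07]]'
python3 -m crank '[[[0.0015,0,0],0.03],[[0.003,0,0],0.06]]'
python3 -c "
from h import *
arc([116,114,112,110,108,106,104])"
```

```text
time: 6.75
tcp_pos: [0.4351, 0.0716, 0.1452]
ee_rot: [[0.856, 0.517, -0.001], [0.517, -0.856, 0.002], [-0.0, -0.002, -1.0]]
ft_force: [-1.8, -2.1, 0.2]
width: 0.0005
grip_force: 1.7
time: 6.95
tcp_pos: [0.4379, 0.0735, 0.1449]
ee_rot: [[0.89, 0.456, -0.001], [0.456, -0.89, 0.002], [-0.0, -0.002, -1.0]]
ft_force: [-4.6, 0.2, 2.2]
width: 0.0006
grip_force: 1.7
time: 7.15
tcp_pos: [0.441, 0.0746, 0.1447]
ee_rot: [[0.916, 0.402, -0.001], [0.402, -0.916, 0.001], [-0.0, -0.001, -1.0]]
ft_force: [-4.6, 1.1, 1.4]
width: 0.0005
grip_force: 1.8
[[-0.002,-0.000,0.000],-0.041],[[-0.000,-0.001,0.000],-0.006],[[0.001,-0.001,0.000],0.029],[[0.003,-0.001,0.000],0.064],[[0.005,-0.001,-0.000],0.099],[[0.006,-0.002,-0.000],0.134],[[0.008,-0.002,-0.000],0.169],
```

```bash
for i in 1; do :; done
python3 -m crank '[[[0.0015,0,0],0.032]]' | grep -E 'tcp|ft'
python3 -m crank '[[[0.0015,-0.0002,0],0.032]]' | grep -E 'tcp|ft'
python3 -m crank '[[[0.0015,-0.0003,0],0.032]]' | grep -E 'tcp|ft'
python3 -m crank '[[[0.0015,-0.0003,0],0.032]]' | grep -E 'tcp|ft'
```

```text
tcp_pos: [0.4426, 0.0751, 0.1446]
ft_force: [-5.6, 1.3, 2.4]
tcp_pos: [0.4429, 0.0756, 0.1444]
ft_force: [-9.8, -1.4, 5.6]
tcp_pos: [0.4429, 0.076, 0.1442]
ft_force: [-14.4, -2.8, 7.4]
tcp_pos: [0.4426, 0.0763, 0.144]
ft_force: [-17.6, -5.9, 9.9]
```

The hook stopped at about az 111°: force rose while the finger stayed put. I'll back off at once.

```bash
python3 -m crank '[[[-0.006,0,0],0],[[-0.012,0,0],0],[[-0.025,0,0],0],[[-0.03,0,-0.05],0],[[-0.03,0,-0.1],0],[[-0.03,0,-0.14],0],[[-0.03,0,-0.14],0],[[-0.03,0,-0.14],0]]'
python3 - <<'E'
from h import *
np.set_printoptions(precision=4,suppress=True)
c=cam('wrist');save('wrist','w3.png')
for q,z in[('stand',0),('hook_level',.16),('saucer',0),('infuser_grip',.138)]:
    for r in manip.spot_point('wrist',q)[:3]:
        print(q,round(r['conf'],2),np.round(r['location']),atz('wrist',r['location'],z,c)[:2])
for th in(98,105,111): print(proj('wrist',[[.47+.104*np.cos(np.radians(th)),.0355+.104*np.sin(np.radians(th)),.168]],c))
E
```

```text
time: 8.35
tcp_pos: [0.4181, 0.0692, 0.285]
ee_rot: [[0.959, 0.285, 0.002], [0.285, -0.959, 0.003], [0.003, -0.003, -1.0]]
ft_force: [-0.8, 0.8, -0.5]
width: 0.0003
grip_force: 0.0
stand 0.58 [161. 358.] [0.4723 0.0335]
hook_level 0.74 [183. 378.] [0.469  0.0338]
saucer 0.59 [153. 290.] [0.4569 0.1179]
saucer 0.39 [181. 377.] [0.4542 0.0029]
infuser_grip 0.63 [96. 61.] [0.4604 0.3061]
infuser_grip 0.34 [132. 587.] [ 0.5593 -0.1279]
infuser_grip 0.26 [105. 146.] [0.4732 0.2365]
[[248.5341 163.2139]]
[[248.0709 179.2425]]
[[249.2094 192.6985]]
```

View pics/w3.png

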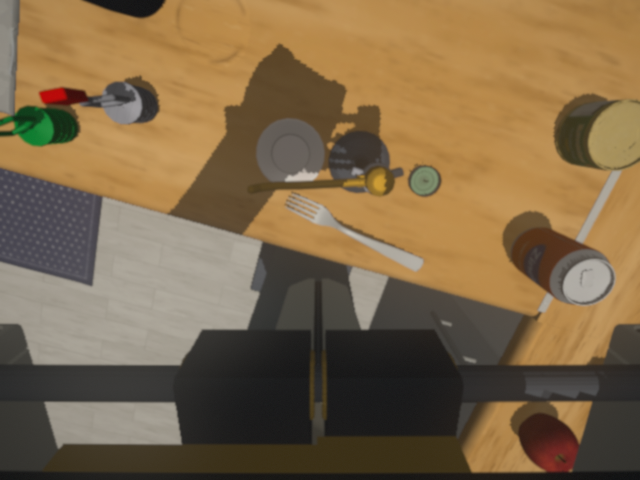

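The hook tip is at (250,188), so the hook is at az ≈110°, lying over the left edge of the saucer. Next I look at the infuser from close by, with the gripper half open.

Run:
```python
from h import *
c=cam('wrist')
p=atz('wrist',(180,380),.171,c)
q=atz('wrist',(188,251),.168,c); 
print(p,q,np.degrees(np.arctan2(*(q-p)[1::-1])),np.linalg.norm((q-p)[:2]))
print(go(.403,.285,.26,-73))
```

```text
[0.47179988 0.0337558  0.171     ] [0.43636514 0.13033662 0.168     ] 110.14768750961679 0.10287601792206738
([0.0472, -0.212, 0.0235], -0.011)
```

```bash
python3 -m crank '[[[0.047,-0.212,0.023],0],[[0.047,-0.212,0.023],0],[[0.047,-0.212,0.023],0],[[0.047,-0.212,0.023],0],[[0.047,-0.212,0.023],0],[[0.047,-0.212,0.023],0],[[0.047,-0.212,0.023],0]]' 118
python3 - <<'E'
from h import *
np.set_printoptions(precision=4,suppress=True)
c=cam('wrist');save('wrist','w4.png')
for q,z in[('infuser_eye',.099),('infuser',0),('infuser_grip',.138)]:
    for r in manip.spot_point('wrist',q)[:3]:
        print(q,round(r['conf'],2),np.round(r['location']),atz('wrist',r['location'],z,c)[:2])
print(cam('wrist')[2].T[:,2])
E
```

```text
time: 9.3
tcp_pos: [0.4032, 0.2839, 0.2611]
ee_rot: [[0.959, 0.282, -0.0], [0.282, -0.959, -0.002], [-0.001, 0.002, -1.0]]
ft_force: [0.4, -1.2, -0.1]
width: 0.0486
grip_force: 0.0
infuser_eye 0.74 [176. 207.] [0.4117 0.3938]
infuser_eye 0.58 [150. 316.] [0.4621 0.303 ]
infuser_eye 0.22 [195. 462.] [0.4616 0.16  ]
infuser 0.93 [166. 232.] [0.4099 0.3927]
infuser 0.7 [147. 320.] [0.4606 0.2986]
infuser_grip 0.86 [156. 316.] [0.4603 0.3027]
infuser_grip 0.72 [184. 190.] [0.4102 0.3952]
[-0.2886 -0.0839 -0.9538]
```

View pics/w4.png

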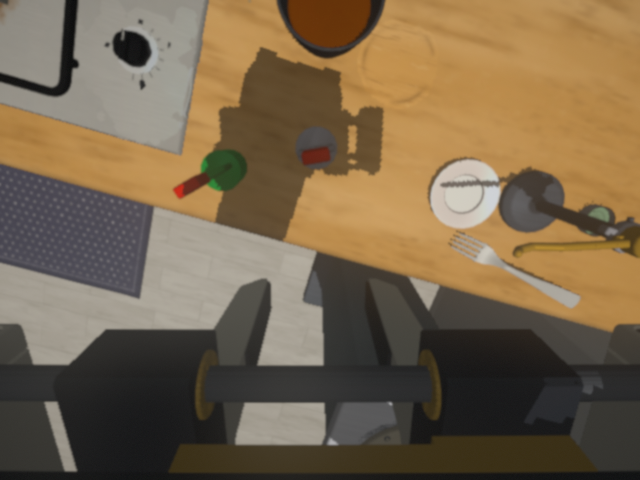

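The infuser's red paddle is at (316,156), with its long side nearly along the image rows. I'll measure its yaw from the red pixels.

Run:
```python
from h import *
np.set_printoptions(precision=4,suppress=True)
im=cv2.imread('pics/w4.png').astype(int);c=cam('wrist')
m=((im[:,:,2]>1.8*im[:,:,1]+15)&(im[:,:,2]>50)); m[:,:280]=0;m[:,350:]=0;m[:130]=0;m[200:]=0
ys,xs=np.nonzero(m)
# top face is brightest
P=np.array([atz('wrist',(y,x),.153,c)[:2] for y,x in zip(ys,xs)])
print(len(P),P.mean(0)); r=cv2.minAreaRect((P*1000).astype(np.float32));print(r,cv2.boxPoints(r))
w=np.linalg.svd(P-P.mean(0))[2][0];print('long az',np.degrees(np.arctan2(w[1],w[0]))%180)
cr=im[135:180,290:345].astype(np.uint8);cv2.imwrite('pics/c4.png',cv2.resize(cr,None,fx=12,fy=12,interpolation=cv2.INTER_CUBIC))
```

```text
323 [0.4621 0.3036]
((462.07745361328125, 303.622802734375), (9.257855415344238, 20.267597198486328), 25.974458694458008) [[453.4778 310.7056]
 [462.3544 292.4853]
 [470.6771 296.54  ]
 [461.8005 314.7603]]
long az 116.75106833741035
```

View pics/c4.png

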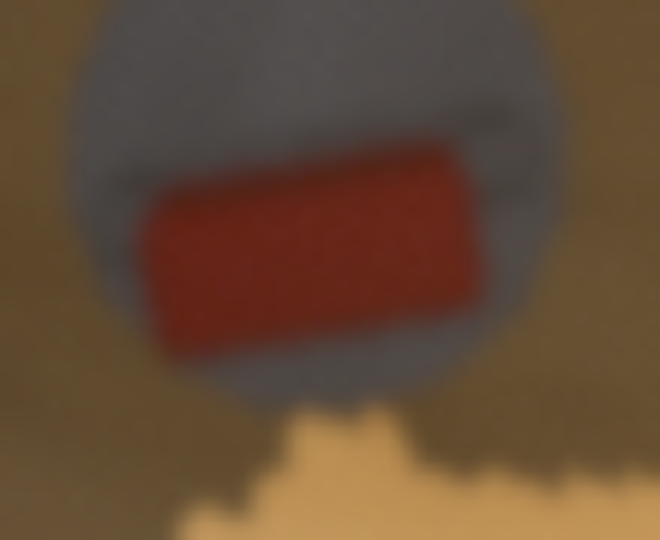

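The paddle is at (0.462, 0.3035) with its long side at az 117°, so I grip with tool y at az 27°.

```bash
python3 -c "
from h import *
print(go(.462,.3035,.20,26.7))"
```

```text
([0.0617, -0.0026, 0.0619], -1.753)
```

```bash
python3 -m crank '[[[0.0617,-0.0026,0.03],-0.15],[[0.0617,-0.0026,0.03],-0.3],[[0.0617,-0.0026,0.03],-0.45],[[0.0617,-0.0026,0.03],-0.6],[[0.0617,-0.0026,0.03],-0.75],[[0.0617,-0.0026,0.03],-0.9],[[0.0617,-0.0026,0.03],-1.05],[[0.0617,-0.0026,0.03],-1.2],[[0.0617,-0.0026,0.03],-1.35],[[0.0617,-0.0026,0.03],-1.5],[[0.0617,-0.0026,0.03],-1.65],[[0.0617,-0.0026,0.03],-1.753]]'
python3 -m crank '[[[0,0,0],0],[[0,0,0],0]]' >/dev/null
python3 - <<'E'
from h import *
np.set_printoptions(precision=4,suppress=True)
c=cam('wrist');im=manip.grab_frame('wrist').astype(int)
m=((im[:,:,0]>1.8*im[:,:,1]+15)&(im[:,:,0]>50))
n,l,st,ce=cv2.connectedComponentsWithStats(m.astype(np.uint8))
for i in range(1,n):
    if st[i,4]>80:
        ys,xs=np.nonzero(l==i);P=np.array([atz('wrist',(y,x),.15,c)[:2] for y,x in zip(ys,xs)]);r=cv2.minAreaRect((P*1000).astype(np.float32));print(ce[i],st[i,4],P.mean(0),r)
print(go(.462,.3035,.121,26.7), manip.sense()['joints'])
E
```

```text
time: 10.7
tcp_pos: [0.462, 0.304, 0.2322]
ee_rot: [[-0.456, 0.89, 0.001], [0.89, 0.456, 0.001], [0.0, 0.001, -1.0]]
ft_force: [-0.0, 0.3, -0.1]
width: 0.0501
grip_force: 0.0
[307.5621  95.0265] 491 [0.4101 0.3939] ((410.20208740234375, 393.7554016113281), (9.173853874206543, 21.93380355834961), 46.140235900878906)
[315.7686 244.5633] 229 [0.461  0.3036] ((460.838134765625, 303.4406433105469), (6.671245574951172, 19.618167877197266), 26.662452697753906)
([-0.001, -0.0004, 0.1109], -0.001) [-61.4914  23.9244  31.1773 114.8809 -17.0936  45.6072   6.2427]
```

Confirmed. I'll descend and grip.

```bash
python3 -m crank '[[[0,0,0.04],0],[[0,0,0.08],0],[[0,0,0.1],0],[[0,0,0.11],0],[[0,0,0.11],0],[[0,0,0.11],0]]'
python3 -m crank '[[[0,0,0],0],[[0,0,0],0],[[0,0,0],0],[[0,0,0],0],[[0,0,0],0],[[0,0,0],0],[[0,0,0],0],[[0,0,0],0]]' 255 20
python3 -m crank '[[[0,0,-0.02],0],[[0,0,-0.05],0],[[0,0,-0.085],0],[[0,0,-0.085],0],[[0,0,-0.085],0]]'
```

```text
time: 11.55
tcp_pos: [0.4622, 0.3052, 0.1224]
ee_rot: [[-0.451, 0.892, 0.001], [0.892, 0.451, 0.0], [-0.0, 0.001, -1.0]]
ft_force: [0.9, 0.1, 0.3]
width: 0.0496
grip_force: 0.0
time: 12.35
tcp_pos: [0.4616, 0.3051, 0.1217]
ee_rot: [[-0.452, 0.892, -0.0], [0.892, 0.452, -0.0], [0.0, -0.0, -1.0]]
ft_force: [-1.7, 0.1, 1.4]
width: 0.0097
grip_force: 20.0
time: 12.85
tcp_pos: [0.4615, 0.3054, 0.2069]
ee_rot: [[-0.452, 0.892, 0.001], [0.892, 0.452, 0.001], [0.001, 0.001, -1.0]]
ft_force: [-0.2, -0.1, -1.2]
width: 0.0096
grip_force: 20.0
```

```bash
python3 -c "
from h import *
print(go(.417,.180,.2045,110))"
```

```text
([-0.0917, -0.0964, 0.0022], -1.45)
```

```bash
python3 -m crank '[[[-0.02,-0.02,0],-0.13],[[-0.04,-0.04,0],-0.26],[[-0.06,-0.06,0],-0.4],[[-0.08,-0.08,0.002],-0.54],[[-0.0917,-0.0964,0.002],-0.68],[[-0.0917,-0.0964,0.002],-0.82],[[-0.0917,-0.0964,0.002],-0.96],[[-0.0917,-0.0964,0.002],-1.1],[[-0.0917,-0.0964,0.002],-1.24],[[-0.0917,-0.0964,0.002],-1.38],[[-0.0917,-0.0964,0.002],-1.45],[[-0.0917,-0.0964,0.002],-1.45]]'
python3 - <<'E'
from h import *
np.set_printoptions(precision=4,suppress=True)
cs={n:cam(n) for n in('wrist','scene','side')}
a=[]
for n in cs: a.append(save(n,n+'5.png')[:,:,::-1])
s=manip.sense();T=s['tcp_pos'];print(s['tcp_pos'],s['joints'])
u=np.array([np.cos(np.radians(110)),np.sin(np.radians(110)),0])
for n in cs: print(n,'pred eye',proj(n,np.array(T)+[0,0,-.0227],cs[n]),'tip',proj(n,np.array([.47,.035,.168])+.104*u,cs[n]))
f=lambda i,r,c,h,w:cv2.resize(i[r:r+h,c:c+w],(400,300),interpolation=cv2.INTER_CUBIC)
cv2.imwrite('pics/m5.png',np.vstack([np.hstack([f(a[1],200,250,75,100),f(a[2],170,250,75,100)]),np.hstack([f(a[0],0,0,480,640),f(a[0],150,200,150,200)])]))
E
```

```text
time: 14.05
tcp_pos: [0.4164, 0.1794, 0.2035]
ee_rot: [[-0.94, -0.342, -0.002], [-0.342, 0.94, -0.001], [0.002, 0.0, -1.0]]
ft_force: [-0.4, -0.5, -0.4]
width: 0.0099
grip_force: 20.0
[0.4167 0.1795 0.204 ] [-36.4984  17.2571   7.7081 127.2492  -3.9097  35.7767  83.8643]
wrist pred eye [[316.8093 276.7533]] tip [[235.8339 268.9272]]
scene pred eye [[257.2368 212.0865]] tip [[274.7364 224.6332]]
side pred eye [[250.1645 199.3287]] tip [[271.8714 208.9586]]
```

View pics/m5.png

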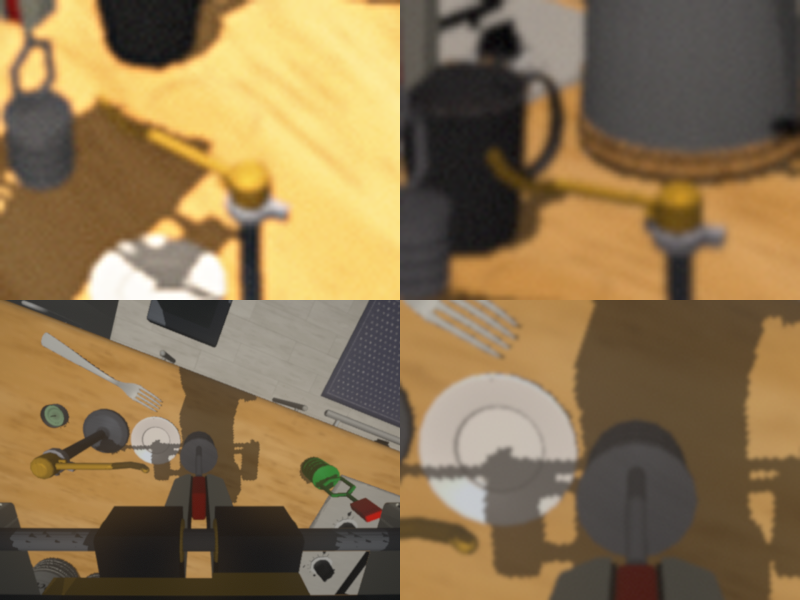

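The infuser hangs straight in the gripper, with its eye ahead of the hook tip (wrist (235,274)) on the 110° line, to within about 2 mm. I'll thread it on.

```bash
python3 -m crank '[[[-0.001,-0.015,0],0],[[-0.001,-0.03,0],0],[[-0.001,-0.042,0],0],[[-0.001,-0.047,0],0],[[-0.001,-0.052,0],0]]'
python3 -m crank '[[[0,-0.005,0],0],[[0,-0.010,0],0],[[0,-0.015,0],0],[[0,-0.017,0],0],[[0,-0.017,0],0]]'
python3 - <<'E'
from h import *
np.set_printoptions(precision=4,suppress=True)
a=[save(n,n+'6.png')[:,:,::-1] for n in('wrist','scene','side')]
s=manip.sense();T=s['tcp_pos'];d=T[:2]-np.array([.47,.035]);print(T,np.hypot(*d),np.degrees(np.arctan2(d[1],d[0])))
f=lambda i,r,c,h,w:cv2.resize(i[r:r+h,c:c+w],(400,300),interpolation=cv2.INTER_CUBIC)
cv2.imwrite('pics/m6.png',np.vstack([np.hstack([f(a[1],200,250,75,100),f(a[2],170,250,75,100)]),np.hstack([f(a[0],0,0,480,640),f(a[0],150,200,150,200)])]))
E
```

```text
time: 14.7
tcp_pos: [0.4358, 0.131, 0.2045]
ee_rot: [[-0.94, -0.341, -0.0], [-0.341, 0.94, 0.0], [0.0, 0.0, -1.0]]
ft_force: [0.5, 0.4, -0.6]
width: 0.0099
grip_force: 20.0
time: 15.2
tcp_pos: [0.4416, 0.115, 0.2046]
ee_rot: [[-0.94, -0.341, -0.0], [-0.341, 0.94, -0.0], [0.0, -0.0, -1.0]]
ft_force: [-0.5, -0.0, -1.5]
width: 0.01
grip_force: 20.0
[0.4415 0.1154 0.2046] 0.08531541061014 109.51015859776466
```

View pics/m6.png

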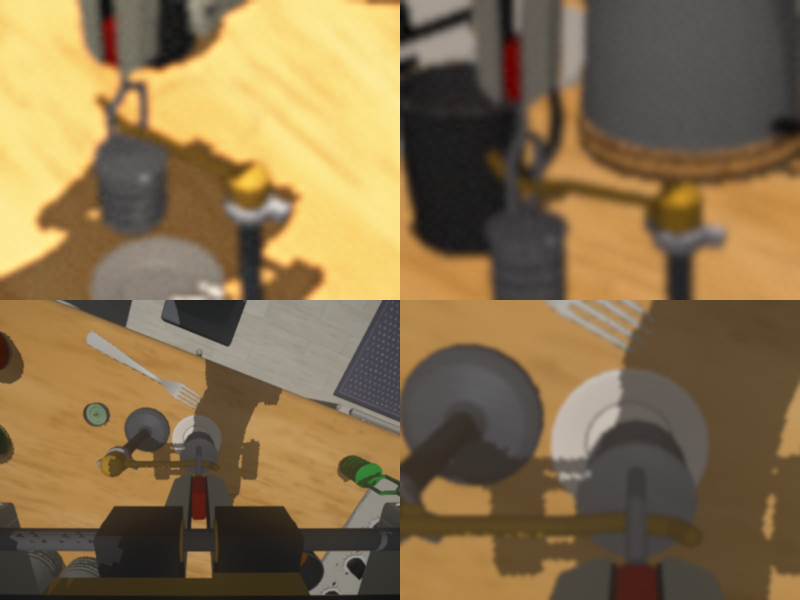

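The rod passes through the eye and its tip shows beyond it at crop (690,535). I'll lower it slowly, watching the force.

```bash
python3 -m crank '[[[0,0,0.005],0],[[0,0,0.01],0],[[0,0,0.015],0],[[0,0,0.019],0],[[0,0,0.019],0]]'|grep -E 'tcp|ft'
python3 -m crank '[[[0,0,0.001],0],[[0,0,0.002],0]]'|grep -E 'tcp|ft'
python3 -m crank '[[[0,0,0.001],0],[[0,0,0.001],0]]'|grep -E 'tcp|ft'
python3 -m crank '[[[0,0,0.001],0],[[0,0,0.001],0]]'|grep -E 'tcp|ft'
```

```text
tcp_pos: [0.4412, 0.1151, 0.1849]
ft_force: [-0.6, -0.4, -1.4]
tcp_pos: [0.4415, 0.1153, 0.1838]
ft_force: [-0.8, -0.3, 4.4]
tcp_pos: [0.4416, 0.1154, 0.1831]
ft_force: [-2.6, 0.1, 8.4]
tcp_pos: [0.4417, 0.1155, 0.1824]
ft_force: [-3.9, 0.8, 13.2]
```

Seated. I'll relieve the load, then release gently.

```bash
python3 -m crank '[[[0,0,-0.002],0],[[0,0,-0.0025],0],[[0,0,-0.0025],0]]'|grep -E 'tcp|ft'
python3 -m crank '[[[0,0,-0.0025],0],[[0,0,-0.0025],0],[[0,0,-0.0025],0],[[0,0,-0.0025],0]]' 200|grep -E 'tcp|ft|wid|grip'
python3 - <<'E'
from h import *
a=[save(n,n+'7.png')[:,:,::-1] for n in('wrist','scene','side')]
f=lambda i,r,c,h,w:cv2.resize(i[r:r+h,c:c+w],(400,300),interpolation=cv2.INTER_CUBIC)
cv2.imwrite('pics/m7.png',np.vstack([np.hstack([f(a[1],200,250,75,100),f(a[2],170,250,75,100)]),np.hstack([f(a[0],0,0,480,640),f(a[0],150,200,150,200)])]))
E
```

```text
tcp_pos: [0.4415, 0.1152, 0.1842]
ft_force: [-1.2, -0.6, 2.0]
tcp_pos: [0.4417, 0.1153, 0.1866]
ft_force: [0.2, 0.5, 0.1]
width: 0.0198
grip_force: 0.0
```

View pics/m7.png

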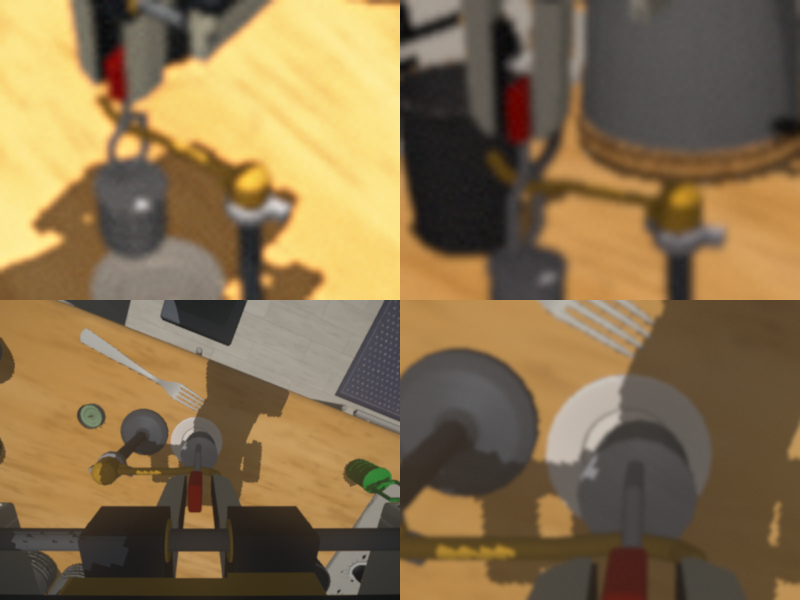

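The infuser hangs in the seat, released. I'll open wider and rise clear.

```bash
python3 -m crank '[[[0,0,0],0],[[0,0,0],0],[[0,0,0],0],[[0,0,0],0],[[0,0,-0.02],0],[[0,0,-0.05],0],[[0,0,-0.09],0],[[0,0,-0.13],0],[[0,0,-0.13],0],[[0,0,-0.13],0]]' 130
python3 -m crank '[[[0,0.15,0],0],[[0,0.15,0],0],[[0,0.15,0],0],[[0,0.15,0],0],[[0,0.15,0],0],[[0,0.15,0],0],[[0,0.15,0],0],[[0,0.15,0],0]]' |grep -E 'time|tcp'
python3 - <<'E'
from h import *
c=cam('wrist')
a=[save(n,n+'8.png')[:,:,::-1] for n in('wrist','scene','side')]
q=proj('wrist',[.47,.035,.171],c);u=[proj('wrist',[.47+.104*np.cos(np.radians(t)),.035+.104*np.sin(np.radians(t)),.168],c) for t in(105,110,115)];print(q,u)
f=lambda i,r,c,h,w:cv2.resize(i[r:r+h,c:c+w],(400,300),interpolation=cv2.INTER_CUBIC)
cv2.imwrite('pics/m8.png',np.vstack([np.hstack([f(a[1],200,250,75,100),f(a[2],170,250,75,100)]),np.hstack([f(a[0],0,0,480,640),f(a[0],180,0,150,200)])]))
E
```

```text
time: 18.3
tcp_pos: [0.4417, 0.1153, 0.3171]
ee_rot: [[-0.94, -0.341, 0.002], [-0.341, 0.94, 0.001], [-0.002, 0.0, -1.0]]
ft_force: [0.7, 0.3, -0.7]
width: 0.0456
grip_force: 0.0
time: 19.1
tcp_pos: [0.3908, 0.2551, 0.3165]
[[ 62.2582869  220.95556939]] [array([[176.99987752, 229.08247283]]), array([[176.2188787 , 219.64451391]]), array([[174.56461608, 210.05226365]])]
```

View pics/m8.png

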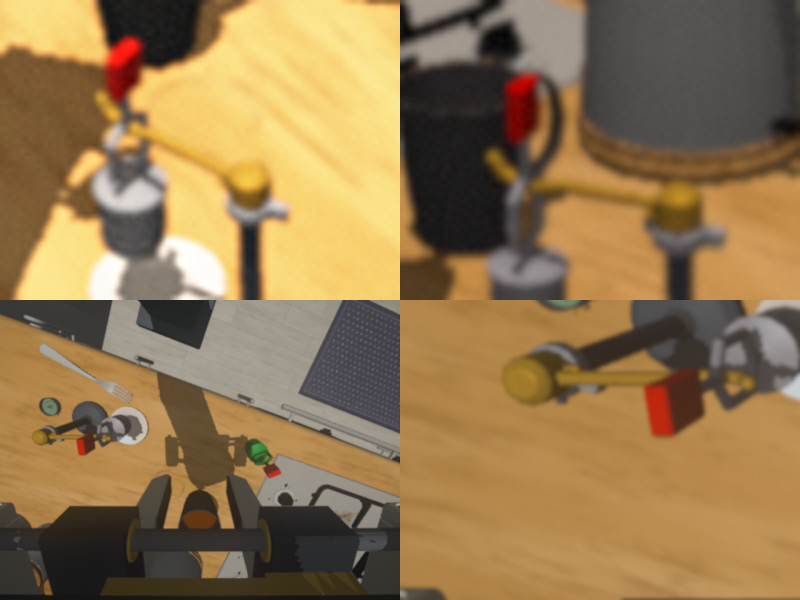

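The infuser hangs free over the saucer, upright. The tip is at wrist (172,221), against (176,220) predicted for 110°, so the hook is still at its stop. I'm handing it in.

```bash
python3 -c "
from bench import manip
print(manip.job_done())"
```

```text
the job is handed in; nothing more can be done
None
```

I handed the job in: the hook is turned to its stop on the saucer side and, in the last pictures, the infuser hangs free by its eye over the saucer. One doubt: against the stop, the last wrist reading was about 21 N in total, so the 20 N limit on the stand may have been passed for a moment before I backed off.

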